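# Rock the seized stop peg out of the hoop-bending board

### The job

The blue-headed stop peg is wedged tight in the hoop-bending board and will not come out by pulling alone. Rock it from side to side across the row of pegs until it is loose both ways, draw it straight up out of its slot and stand it upright in the shallow wooden tray, then let go. Leave the red and white pegs as they are.

Things in the scene. Friction and masses are not known exactly. Their poses are not given: they have to be found in the camera images.
- peg_blue: Beech peg with blue head, 90 g, 130 mm tall. Origin: centre of its underside, z up. Foot 34 by 34 mm, 12 mm thick; stem 22 (x) by 30 (y) up to 90 mm; head 26 (x) by 34 (y) from 90 to 130 mm. Starts upright in a slot of the board, underside 14 mm above the bench on a rib along y, about which it can rock. Leaning 0.13 to 0.15 rad to +x, then as far to -x, frees it.
- board: Fixed oak board 140 (x) by 290 (y) mm, top 73 mm over the bench; origin: centre of underside. Slots at y -85, 0, 85 mm hold pegs in any order, axes parallel to its own. In each, cheeks at +x and -x grip the stem and bar the foot from rising over 5 mm. A leaning peg pushes a cheek back (5 to 7 N at the head), up to a stop at about 0.16 rad; it stays back. Foot passes when both are back.
- peg_red: The same kind of peg with a red head, in another slot of the same board, same axes and origin; leave it alone.
- peg_white: The same kind of peg with a white head, in another slot of the same board, same axes and origin; leave it alone.
- tray: Fixed shallow open tray of pale wood, 160 by 160 mm outside, 26 mm high, walls 6 mm and floor 6 mm thick. Origin at the centre of its underside, on the bench; x and y along its sides, z up.
Mind the look-alikes: they are no part of the job. Several things have the shape of the tray; the one meant has the colours described above.

How it is judged (in metres and radians):
On the way:
1. the blue peg is rocked (leans at least 0.06 rad) while its foot is still down in the slot (angle between peg_blue's own z axis and vertical above 0.06 rad and height (world z) of peg_blue below 0.03 m and distance of peg_blue from where it was at the start of the episode below 0.03 m), for 0.1 s.
At the end, for the whole second after the job is handed in: The blue peg stands upright (within 0.17 rad) and at rest on the tray's floor, its underside centre inside the tray's walls (within 65 mm of the tray's centre along each side) and at most 12 mm above the tray's underside (x of peg_blue in the frame of tray between -0.065 and 0.065 m and y of peg_blue in the frame of tray between -0.065 and 0.065 m and z of peg_blue in the frame of tray below 0.012 m and angle between peg_blue's own z axis and vertical below 0.17 rad and linear speed of peg_blue below 0.02 m/s); the robot touches nothing.
It fails at once if the red peg is shifted by more than 15 mm or leant by more than 0.15 rad (distance of peg_red from where it was at the start of the episode above 0.015 m or angle between peg_red's own z axis and vertical above 0.15 rad).
It fails at once if the white peg is shifted by more than 15 mm or leant by more than 0.15 rad (distance of peg_white from where it was at the start of the episode above 0.015 m or angle between peg_white's own z axis and vertical above 0.15 rad).
It also fails if it takes over 51 s, if anything falls off the work surface, if the arm or the gripper's body presses on something with over 40 N, if the wrist force passes 120 N, or if a joint passes its speed limit or range.

### The arm

A 6-joint arm with a two-finger parallel gripper is mounted at the origin on the work surface. World frame = base frame: x ahead of the robot, y to its left, z up, the work surface at z = 0. Lengths are in m, angles in degrees, forces in N, time in s.
With the tool pointing down it reaches from about 0.3 to 0.75 m from the base axis. Payload 8.5 kg.
Tool frame: the origin (TCP) lies on the centre line of the jaws, within the pads' length; the fingertips stand ctrl.tips_ahead ahead of it and the grasp point (between the pads) lies 8 mm behind it (ctrl.tips_ahead is the distance from the TCP to the fingertips, in m); y points along the fingers, z is the direction in which the jaws open and shut, and the axes are right-handed (so a half turn about y gives the same grasp; the last joint's range is limited). The gripper opens to 88 mm and grips with 3 to 60 N. Pads are 18 mm wide; open, the fingers measure 123 mm over their backs; the gripper's body (75 mm by 187 mm) begins 45 mm behind the grasp point.
Start: joints at [59.857, 21.807, 74.336, -0, 83.858, -12.336], TCP at [0.168, 0.524, 0.25] pointing down, gripper open.
Joint ranges: [-178.18, 178.18], [-50.72, 133.34], [12.68, 142.11], [-81.47, 261.47], [9.98, 163.14], [-165.26, 165.26]. Speed limits (degrees/s): [136.94, 136.94, 180, 180, 180, 180].

### API

Orientations are given as [roll, pitch, yaw] about the fixed x, y, z axes, in that order (R = Rz(yaw) Ry(pitch) Rx(roll)).
In Python, from bench import ctrl, vision, workorder, spotter gives the robot as it stands.
- The arm moves only by the tool send_rows, never from a script. Its argument "plan" is a list of rows, each an object with "travel": the shift along the tool's x, y, z in mm, a list of three; "twist": the turn about the tool's y in degrees; "claw": the opening, from 0 (shut) to 1 (fully open). A call has 1 to 8 rows; each row shifts and turns the commanded pose from where the row before left it, along the tool's axes as they then stand; what a row does not reach is not made up. A row lasts 1/12 s, in which the tool goes at most 41.7 mm and 7.16 degrees, less where a joint would pass 70% of its speed; a pose out of reach is approached as far as the arm can. A call is refused whole if a number of a shift passes 41.7 or a number of a turn 7.16, either way. A call with a gripper value outside its range is refused whole. The fingers move at their own pace and stop on an object; "squeeze" is the grip in N (left out, the last holds). Time passes only in rows, so rows that do not move let the fingers close. It gives the time, the measured TCP pose, the force and the opening at its end, in the units of the state.
- ctrl.observe(): the state, without advancing time (a new reading comes with each control period).
- vision.snapshot(name): name is "side" or "top" or "wrist"; returns a dict with "pixels" (420x560x3 uint8, blue, green, red), "camera_matrix" (3x3 intrinsics, pixels), "R" (3x3) and "t" (3): a world point X has camera coordinates R X + t. Camera axes: x right, y down, z forward; pixel columns grow to the right and rows downward; lengths in m; the calibration is good to about 2 mm. A picture is of the moment at which its call begins. There is no depth.
- workorder.job_done(): hands the job in, once; it reports no verdict.
Trained networks look in the newest picture that a camera, given by its name, has taken for a name from the list of things; names that differ only in an ending like _2 or _b are one class to them, and where a whole thing is asked for, a point or a joint stands for the part that bears it (a point fixed in the world has none). Each returns a list of dicts, best first, with "score" (0 to 1); they miss things now and then, are a little off and sometimes report something else, mostly with a low value. They report only what shows in the picture. A call takes as long as a camera call. They do not tell look-alikes from the thing itself.
- spotter.boxes_of(camera, query): "location" ([column, row] in pixels, amid what is visible of it).
The state is a dict: "time_s": time; "q": joint angles; "joint_velocities": joint speeds; "joint_efforts": joint torques, N m; "position": TCP position; "orientation": TCP orientation; "ft_force": force on the tool from outside, world axes, zero at the start; "wrist_torque": the same for the moment, N m; "opening": opening from 0.0 (shut) to 1.0 (fully open).
Only numpy, scipy, OpenCV 4.12 (cv2) and the standard library are available. Lean on these libraries where they do the work, as an engineer would, in place of code of your own. Each camera call takes 0.05 s, during which the arm holds its last target. There are 200 camera calls.

## Working session

There is one attempt and no reset: what is moved stays moved. The work goes in short steps, Python scripts to look and compute and a tool call to move; the robot and the scene stay as the last step left them, time stands still between calls to the robot, and variables do not carry over. Pictures are saved under pics/ and viewed, about 8 in all and at most 12, crops included, and the job is handed in when it is done.

Besides the shell and the picture viewer there is one more tool, called after "Call:" by a JSON object that holds its "method" and its "body". send_rows: Moves the arm, as the interface text tells. Its arguments: {"type":"object","properties":{"plan":{"type":"array","items":{"type":"object","properties":{"travel":{"type":"array","items":{"type":"number"}},"twist":{"type":"number"},"claw":{"type":"number"}}}},"squeeze":{"type":"number"}},"required":["plan"]}

```bash
ls; mkdir -p pics; python3 - <<'E'
from bench import ctrl, vision, workorder, spotter
import cv2,numpy as np
print(ctrl.observe(), ctrl.tips_ahead)
ims=[]
for c in ("side","top"):
    s=vision.snapshot(c); cv2.imwrite(f'pics/{c}0.png',s['pixels']); np.savez(f'{c}.npz',K=s['camera_matrix'],R=s['R'],t=s['t'])
    print(c,s['camera_matrix'],s['R'],s['t'])
    for q in ('peg_blue','board','tray'):
        print(q,[(np.round(d['location'],1).tolist(),round(d['score'],2)) for d in spotter.boxes_of(c,q)])
E
```

```text
pics
{'time_s': 0.0, 'q': array([ 5.98559975e+01,  2.18415661e+01,  7.43831631e+01, -6.29250025e-04,
        8.38571789e+01, -1.23355246e+01]), 'joint_velocities': array([ 0.03538028, -0.02443023,  0.02125228, -0.02414682,  0.0250264 ,
       -0.08641241]), 'joint_efforts': array([ 2.52045858e-03, -4.37924159e+01, -2.24565017e+01,  7.15117157e-02,
        3.51772481e-02, -1.16755641e-04]), 'position': array([0.16808297, 0.52342275, 0.24914172]), 'orientation': array([-9.00801507e+01,  1.68874131e-02, -1.78084219e+01]), 'ft_force': array([-0.50520244, -0.25953462,  0.37203836]), 'wrist_torque': array([ 0.01853523, -0.02571272, -0.00383302]), 'opening': 0.9963165949834486} 0.011
side [[465.14593798   0.         275.42328523]
 [  0.         465.14593798 212.49272182]
 [  0.           0.           1.        ]] [[-9.62039148e-01 -2.72910514e-01 -7.26983449e-04]
 [-2.13818083e-01  7.55381940e-01 -6.19419044e-01]
 [ 1.69595120e-01 -5.95749927e-01 -7.85060201e-01]] [0.4360217  0.13067854 0.96759572]
peg_blue [([264.9, 153.2], 0.73)]
board [([272.1, 162.0], 0.71)]
tray [([314.2, 351.0], 0.7), ([213.7, 276.7], 0.62), ([273.2, 162.6], 0.61)]
top [[465.1269063    0.         275.92717847]
 [  0.         465.1269063  217.86761465]
 [  0.           0.           1.        ]] [[-0.01486093 -0.99977678  0.01501793]
 [-0.99562392  0.01340998 -0.0924834 ]
 [ 0.09226137 -0.0163266  -0.99560097]] [-5.17416676e-04  4.39218938e-01  1.01731652e+00]
peg_blue [([326.5, 176.1], 0.71)]
board [([362.6, 185.0], 0.93)]
tray [([200.3, 172.3], 0.84), ([156.2, 278.5], 0.56)]
```

View pics/top0.png

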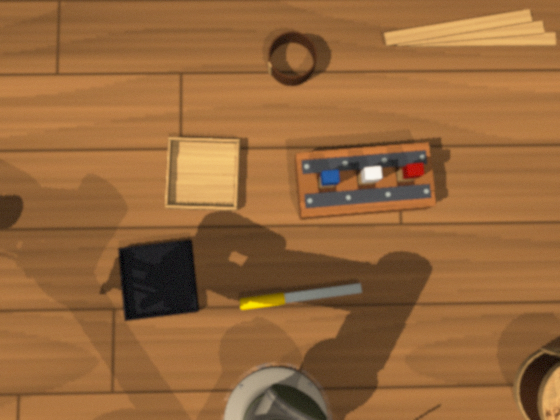

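View pics/side0.png

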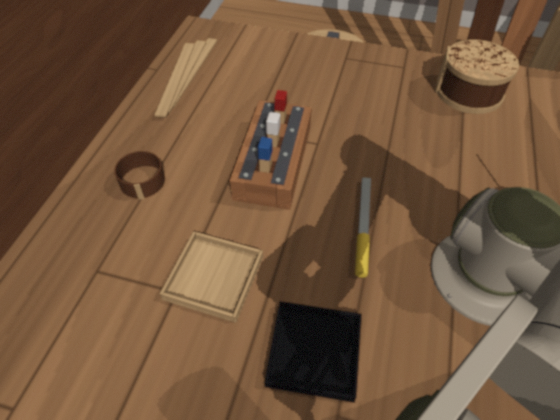

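The pale tray is at about (203,173) in the top view, and the black tray is the look-alike. The blue head is at (330,176), white at (371,173) and red at (413,170), so blue is an end peg.

```bash
cat > h.py <<'E'
import cv2,numpy as np
def load(c):
    d=np.load(f'{c}.npz'); return d['K'],d['R'],d['t']
def plane(c,uv,z):
    K,R,t=load(c); C=-R.T@t; d=R.T@np.linalg.solve(K,[uv[0],uv[1],1]); return C+d*(z-C[2])/d[2]
def tri(a,b):
    P=[load(c)[0]@np.c_[load(c)[1],load(c)[2]] for c in('top','side')]
    X=cv2.triangulatePoints(P[0],P[1],np.array(a,float),np.array(b,float)).ravel(); return X[:3]/X[3]
def blob(im,col,roi):
    x0,y0,x1,y1=roi; h=cv2.cvtColor(im,cv2.COLOR_BGR2HSV)[y0:y1,x0:x1].astype(int); H,S,V=h[...,0],h[...,1],h[...,2]
    m={'blue':(abs(H-112)<15)&(S>140),'red':((H<5)|(H>174))&(S>170),'white':(S<40)&(V>150)}[col].astype('uint8')
    n,l,st,c=cv2.connectedComponentsWithStats(m); k=1+np.argmax(st[1:,4]); return c[k]+[x0,y0],st[k]+np.array([x0,y0,0,0,0])
E
python3 - <<'E'
from h import *
T=cv2.imread('pics/top0.png');S=cv2.imread('pics/side0.png')
for c in('blue','white','red'):
    a,sa=blob(T,c,(295,140,440,220));b,sb=blob(S,c,(230,80,315,205))
    print(c,a.round(1),sa,b.round(1),sb,'tri',tri(a,b).round(4),'top@.144',plane('top',a,.144).round(4))
h=cv2.cvtColor(T,cv2.COLOR_BGR2HSV)[125:220,155:250]
g=cv2.cvtColor(T,cv2.COLOR_BGR2GRAY)
m=(h[...,2]>165).astype('uint8');n,l,st,c=cv2.connectedComponentsWithStats(m);k=1+np.argmax(st[1:,4])
r=cv2.minAreaRect(np.argwhere(l==k)[:,::-1].astype(np.float32)+[155,125]);print(r)
print('tray',plane('top',r[0],.016).round(4))
for p in cv2.boxPoints(r): print(plane('top',p,.026).round(3))
cv2.imwrite('pics/c.png',np.hstack([cv2.resize(T[120:230,290:445],None,fx=3.5,fy=3.5),cv2.resize(T[125:220,155:250],None,fx=2.5,fy=385/95)[:,:237]]))
E
```

```text
blue [329.8 176.6] [321 169  18  16 226] [264.3 147.9] [258 138  13  21 222] tri [ 0.5118 -0.1156  0.1237] top@.144 [ 0.5084 -0.1128  0.144 ]
white [371.5 173.2] [362 166  20  16 273] [273.  122.8] [267 112  13  23 235] tri [ 0.5171 -0.2008  0.1235] top@.144 [ 0.5143 -0.196   0.144 ]
red [413.2 169.8] [403 163  21  15 264] [280.1 100.2] [275  91  12  20 197] tri [ 0.5236 -0.2868  0.1217] top@.144 [ 0.5201 -0.2796  0.144 ]Traceback (most recent call last):
  File "<stdin>", line 9, in <module>
cv2.error: OpenCV(4.12.0) /io/opencv/modules/imgproc/src/convhull.cpp:143: error: (-215:Assertion failed) total >= 0 && (depth == CV_32F || depth == CV_32S) in function 'convexHull'
```

Call:
{"method": "send_rows", "body": {"plan": [{"twist": -5.45},{"twist": -5.45},{"twist": -5.45},{"twist": -5.45},{"travel": [15,0,-33]},{"travel": [15,0,-33]},{"travel": [15,0,-33]},{"travel": [15,0,-33]}]}}

```text
validation failed for argument at $.pl...
```

Call:
{"method": "send_rows", "body": {"plan": [{"travel": [15,0,-33]},{"travel": [15,0,-33]},{"travel": [15,0,-33]},{"travel": [15,0,-33]},{"travel": [15,0,-33]},{"travel": [15,0,-33]},{"travel": [15,0,-33]},{"travel": [15,0,-33]}]}}

```text
validation failed for argument at $.pl...
```

Call:
{"method": "send_rows", "body": {"plan": [{"travel": [15,0,-33]},{"travel": [15,0,-33]},{"travel": [15,0,-33]},{"travel": [15,0,-33]},{"travel": [15,0,-33]},{"travel": [15,0,-33]},{"travel": [15,0,-33],"claw": 0.7},{"travel": [15,0,-33],"claw": 0.7}]}}

```text
validation failed for argument at $.pl...
```

All fields are probably required in each row.

Call:
{"method": "send_rows", "body": {"plan": [{"travel": [0,0,0],"twist": -5.45,"claw": 1},{"travel": [0,0,0],"twist": -5.45,"claw": 1},{"travel": [0,0,0],"twist": -5.45,"claw": 1},{"travel": [0,0,0],"twist": -5.45,"claw": 1},{"travel": [15,0,-33],"twist": 0,"claw": 1},{"travel": [15,0,-33],"twist": 0,"claw": 1},{"travel": [15,0,-33],"twist": 0,"claw": 1},{"travel": [15,0,-33],"twist": 0,"claw": 1}]}}

```text
time_s: 1.07
position: [0.2375, 0.3947, 0.2497]
orientation: [-90.0, -0.0, 4.0]
ft_force: [1.4, 0.3, 0.7]
opening: 1.005
```

Call:
{"method": "send_rows", "body": {"plan": [{"travel": [15,0,-33],"twist": 0,"claw": 1},{"travel": [15,0,-33],"twist": 0,"claw": 1},{"travel": [15,0,-33],"twist": 0,"claw": 1},{"travel": [15,0,-33],"twist": 0,"claw": 1},{"travel": [15,0,-33],"twist": 0,"claw": 1},{"travel": [15,0,-33],"twist": 0,"claw": 1},{"travel": [15,0,-33],"twist": 0,"claw": 1},{"travel": [15,0,-33],"twist": 0,"claw": 1}]}}

```text
time_s: 1.73
position: [0.3758, 0.1394, 0.25]
orientation: [-90.0, -0.0, 4.0]
ft_force: [1.4, 0.2, 0.8]
opening: 1.003
```

Call:
{"method": "send_rows", "body": {"plan": [{"travel": [15,0,-33],"twist": 0,"claw": 0.8},{"travel": [15,0,-33],"twist": 0,"claw": 0.8},{"travel": [15,0,-33],"twist": 0,"claw": 0.8},{"travel": [15,0,-33],"twist": 0,"claw": 0.8},{"travel": [15,0,-33],"twist": 0,"claw": 0.8},{"travel": [15,0,-33],"twist": 0,"claw": 0.8},{"travel": [15,0,-33],"twist": 0,"claw": 0.8},{"travel": [0,0,0],"twist": 0,"claw": 0.8}]}}

```text
time_s: 2.4
position: [0.4984, -0.0869, 0.2491]
orientation: [-90.1, -0.0, 3.8]
ft_force: [-1.4, -0.3, -0.3]
opening: 0.796
```

Call:
{"method": "send_rows", "body": {"plan": [{"travel": [10.5,0,-28.5],"twist": 0,"claw": 0.8},{"travel": [0,20,0],"twist": 0,"claw": 0.8},{"travel": [0,20,0],"twist": 0,"claw": 0.8},{"travel": [0,0,0],"twist": 0,"claw": 0.8}]}}

```text
time_s: 2.73
position: [0.5072, -0.1091, 0.2066]
orientation: [-89.8, 0.3, 4.0]
ft_force: [0.3, 0.3, -0.9]
opening: 0.8
```

```bash
python3 - <<'E'
from bench import ctrl, vision, spotter
from h import *
s=vision.snapshot('wrist');cv2.imwrite('pics/w1.png',s['pixels'])
np.savez('wrist.npz',K=s['camera_matrix'],R=s['R'],t=s['t'])
print(ctrl.observe()['position'],[d for d in spotter.boxes_of('wrist','peg_blue')])
for c in('blue','white'):
    try:
        b,st=blob(s['pixels'],c,(0,0,560,420));print(c,b,st,plane('wrist',b,.144))
    except Exception as e: print(e)
for p in [(203,172.5),(167,136),(241,138),(239,210),(166,207)]: print(plane('top',p,.02).round(4))
E
```

```text
[ 0.50784416 -0.10920523  0.20862774] [{'location': [271.5, 222.1], 'score': 0.94}]
blue [271.66160521 228.18817787] [ 246  203   52   48 1844] [ 0.50763574 -0.11492352  0.144     ]
white [144.90242347 225.55580357] [ 110  199   72   53 3136] [ 0.5113375  -0.19369696  0.144     ]
[0.5438 0.1556 0.02  ]
[0.6284 0.2367 0.02  ]
[0.6219 0.0697 0.02  ]
[0.4579 0.0754 0.02  ]
[0.4668 0.2379 0.02  ]
```

View pics/w1.png

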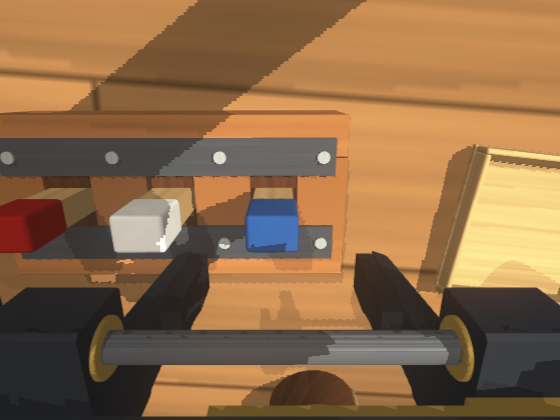

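The wrist view shows the blue head centred near (272,225), its top face at about rows 200–228. Both neighbours stand clear of the finger paths.

```bash
python3 - <<'E'
from bench import ctrl
from h import *
o=ctrl.observe();print(o['position'],o['orientation'],o['ft_force'])
for p in [(272,214),(248,201),(296,201),(248,228),(297,228)]: print(plane('wrist',p,.144).round(4))
a,b=plane('wrist',(272,240),.124),0;print(a)
E
```

```text
[ 0.50846984 -0.10933802  0.21000044] [-8.99711685e+01  4.38517651e-02  4.01036810e+00] [-0.11159513  1.02294257  0.65027302]
[ 0.4982 -0.1153  0.144 ]
[ 0.4909 -0.1304  0.144 ]
[ 0.4888 -0.1013  0.144 ]
[ 0.5085 -0.1297  0.144 ]
[ 0.5064 -0.0991  0.144 ]
[ 0.5245409  -0.11409496  0.124     ]
```

```bash
python3 - <<'E'
from bench import ctrl,vision
from h import *
from scipy.optimize import least_squares
s=vision.snapshot('wrist');np.savez('wrist.npz',K=s['camera_matrix'],R=s['R'],t=s['t'])
ims={'wrist':s['pixels'],'top':cv2.imread('pics/top0.png'),'side':cv2.imread('pics/side0.png')}
roi={'wrist':(0,0,560,420),'top':(295,140,440,220),'side':(230,80,315,205)}
y=np.radians(4);Rz=np.array([[np.cos(y),-np.sin(y)],[np.sin(y),np.cos(y)]])
def bb(c,p,z):
    K,R,t=load(c);q=[]
    for a in(-.013,.013):
        for b in(-.017,.017):
            for h in(.09,.13):
                X=np.r_[Rz@[a,b]+p,h+z];v=K@(R@X+t);q.append(v[:2]/v[2])
    q=np.array(q);return np.r_[q.min(0),q.max(0)]
obs={}
for c in ims:
    m,st=blob(ims[c],'blue',roi[c]);obs[c]=np.r_[st[0]-.0,st[1],st[0]+st[2],st[1]+st[3]]-.5
for cs in(['wrist'],['top','side'],['top','side','wrist']):
    f=lambda v:np.concatenate([(bb(c,v[:2],.014)-obs[c])*(.3 if c=='wrist' else 1) for c in cs])
    r=least_squares(f,[.51,-.115]);print(cs,r.x.round(4),r.fun.round(1))
K,R,t=load('wrist');print('cam',-R.T@t)
o=ctrl.observe();print(o['position'])
E
```

```text
['wrist'] [ 0.5149 -0.1147] [-0.5 -2.   0.5  1.9]
['top', 'side'] [ 0.5117 -0.1145] [-1.2 -0.6  1.3  0.9 -1.3 -2.2  1.   2.2]
['top', 'side', 'wrist'] [ 0.5126 -0.1147] [-1.1 -1.1  1.3  0.5 -1.6 -2.3  0.6  2.1 -0.4 -2.9  0.6  1. ]
cam [ 0.42824546 -0.11532336  0.34455921]
[ 0.50882583 -0.10944381  0.21073851]
```

Call:
{"method": "send_rows", "body": {"plan": [{"travel": [3.5,0,-5.5],"twist": 0,"claw": 0.8},{"travel": [0,25,0],"twist": 0,"claw": 0.8},{"travel": [0,25,0],"twist": 0,"claw": 0.8},{"travel": [0,25,0],"twist": 0,"claw": 0.8},{"travel": [0,18,0],"twist": 0,"claw": 0.8},{"travel": [0,0,0],"twist": 0,"claw": 0.8},{"travel": [0,0,0],"twist": 0,"claw": 0.8}]}}

```text
time_s: 3.47
position: [0.513, -0.1152, 0.1174]
orientation: [-90.0, -0.0, 4.0]
ft_force: [0.6, -0.9, 0.1]
opening: 0.8
```

```bash
python3 - <<'E'
from bench import ctrl,vision
import cv2
s=vision.snapshot('wrist');cv2.imwrite('pics/w2.png',s['pixels']);o=ctrl.observe();print(o['position'],o['orientation'],o['ft_force'],o['opening'])
E
```

```text
[ 0.51334057 -0.11534939  0.1181743 ] [-90.06508182  -0.10746492   4.00404997] [-0.3357454  -0.0551793   0.76363014] 0.8011694758561684
```

View pics/w2.png

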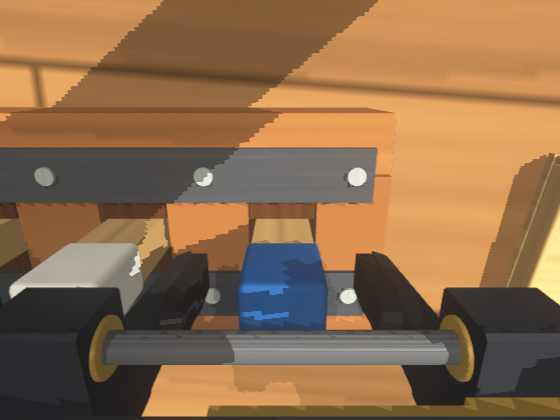

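The blue head (columns 240–327) sits centred between the fingers (208 and 356). Now I close and grip.

Call:
{"method": "send_rows", "body": {"plan": [{"travel": [0,0,0],"twist": 0,"claw": 0.5},{"travel": [0,0,0],"twist": 0,"claw": 0.3},{"travel": [0,0,0],"twist": 0,"claw": 0.3},{"travel": [0,0,0],"twist": 0,"claw": 0.3},{"travel": [0,0,0],"twist": 0,"claw": 0.3},{"travel": [0,0,0],"twist": 0,"claw": 0.3}], "squeeze": 30}}

```text
time_s: 4.02
position: [0.5125, -0.115, 0.117]
orientation: [-90.0, -0.0, 4.0]
ft_force: [0.2, -0.6, 2.0]
opening: 0.381
```

Call:
{"method": "send_rows", "body": {"plan": [{"travel": [3,0,0],"twist": 0,"claw": 0.3},{"travel": [3,0,0],"twist": 0,"claw": 0.3},{"travel": [3,0,0],"twist": 0,"claw": 0.3},{"travel": [3,0.5,0],"twist": 0,"claw": 0.3},{"travel": [3,0.5,0],"twist": 0,"claw": 0.3},{"travel": [0,0,0],"twist": 0,"claw": 0.3},{"travel": [0,0,0],"twist": 0,"claw": 0.3}]}}

```text
time_s: 4.6
position: [0.5264, -0.1138, 0.116]
orientation: [-90.0, 0.2, 4.0]
ft_force: [-7.1, -0.4, 7.3]
opening: 0.385
```

```bash
cat > lean.py <<'E'
from bench import ctrl,vision
from h import *
o=ctrl.observe();print(o['position'],o['orientation'],o['ft_force'],o['wrist_torque'],o['opening'])
for c in('top','side','wrist'):
    s=vision.snapshot(c);cv2.imwrite(f'pics/l_{c}.png',s['pixels'])
E
python3 lean.py
```

```text
[ 0.52637798 -0.11378746  0.11597402] [-89.9773313    0.19098404   4.01390197] [-7.07715544 -0.35890824  7.33582032] [-0.00285463  1.44417443  0.03580868] 0.38465857895843314
```

View pics/l_wrist.png

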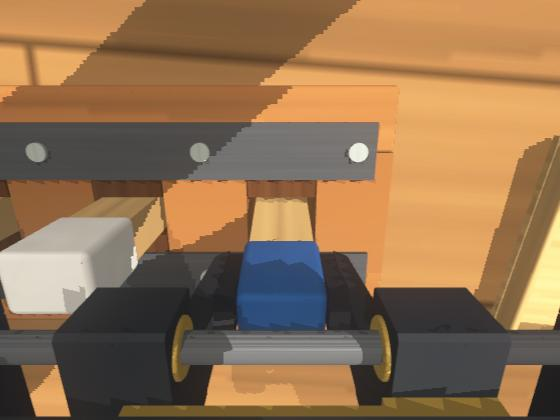

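The blue head is displaced to the lean and the stem is visibly tilted, with the grip holding. I'll go a little further to reach about 0.145 rad.

Call:
{"method": "send_rows", "body": {"plan": [{"travel": [1.5,0,0],"twist": 0,"claw": 0.3},{"travel": [1.2,0.3,0],"twist": 0,"claw": 0.3},{"travel": [0,0,0],"twist": 0,"claw": 0.3},{"travel": [0,0,0],"twist": 0,"claw": 0.3}]}}

```text
time_s: 5.08
position: [0.5288, -0.1136, 0.1157]
orientation: [-90.0, 0.2, 4.0]
ft_force: [-8.7, -1.2, 7.6]
opening: 0.385
```

Call:
{"method": "send_rows", "body": {"plan": [{"travel": [0.8,0,0],"twist": 0,"claw": 0.3},{"travel": [0,0,0],"twist": 0,"claw": 0.3},{"travel": [0,0,0],"twist": 0,"claw": 0.3},{"travel": [-4,-0.4,0],"twist": 0,"claw": 0.3},{"travel": [-4,-0.4,0],"twist": 0,"claw": 0.3},{"travel": [-4,-0.4,0],"twist": 0,"claw": 0.3},{"travel": [-4,0,0],"twist": 0,"claw": 0.3},{"travel": [-2.5,0,0],"twist": 0,"claw": 0.3}]}}

```text
time_s: 5.75
position: [0.5128, -0.1152, 0.1171]
orientation: [-90.1, -0.1, 4.0]
ft_force: [7.2, 0.8, 3.9]
opening: 0.383
```

Call:
{"method": "send_rows", "body": {"plan": [{"travel": [-3,0,0],"twist": 0,"claw": 0.3},{"travel": [-3,0,0],"twist": 0,"claw": 0.3},{"travel": [-3,0.4,0],"twist": 0,"claw": 0.3},{"travel": [-3,0.4,0],"twist": 0,"claw": 0.3},{"travel": [-3,0.4,0],"twist": 0,"claw": 0.3},{"travel": [-2.5,0.2,0],"twist": 0,"claw": 0.3},{"travel": [0,0,0],"twist": 0,"claw": 0.3},{"travel": [0,0,0],"twist": 0,"claw": 0.3}]}}

```text
time_s: 6.42
position: [0.4966, -0.1167, 0.1166]
orientation: [-90.1, -0.3, 4.0]
ft_force: [7.6, 0.5, 8.3]
opening: 0.385
```

```bash
python3 lean.py; python3 - <<'E'
import cv2,numpy as np
a=cv2.imread('pics/l_side.png')[80:210,215:325]
cv2.imwrite('pics/m.png',np.hstack([cv2.resize(a,(400,470)),cv2.resize(cv2.imread('pics/l_wrist.png')[100:340,190:380],(380,470))]))
E
```

```text
[ 0.49664616 -0.11673724  0.11657849] [-90.12307704  -0.30698202   3.97161747] [7.55361381 0.5005848  8.32772751] [ 0.29088339 -1.5581293  -0.05516758] 0.38475801028121354
```

View pics/m.png

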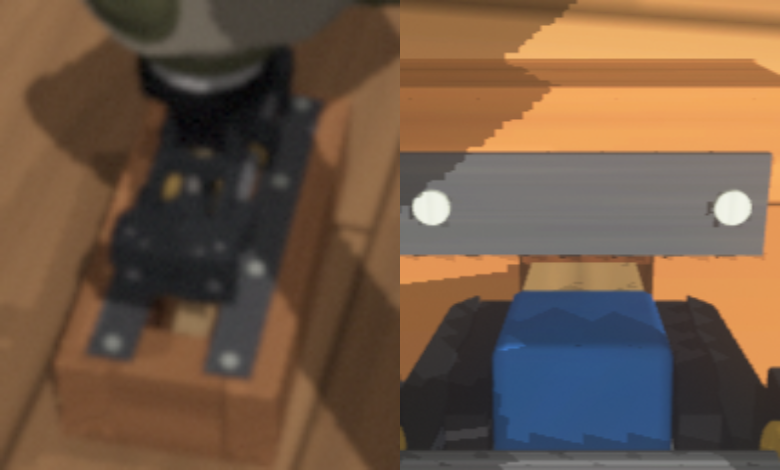

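The peg now leans the other way with the grip intact: the stem is foreshortened and the head moved toward the near cheek. I'll nudge a bit more, return to centre and try a small lift.

Call:
{"method": "send_rows", "body": {"plan": [{"travel": [-1.3,0,0],"twist": 0,"claw": 0.3},{"travel": [0,0,0],"twist": 0,"claw": 0.3},{"travel": [0,0,0],"twist": 0,"claw": 0.3},{"travel": [4.5,-0.4,0],"twist": 0,"claw": 0.3},{"travel": [4.5,-0.4,0],"twist": 0,"claw": 0.3},{"travel": [4.5,-0.4,0],"twist": 0,"claw": 0.3},{"travel": [4.5,0,0],"twist": 0,"claw": 0.3},{"travel": [0.5,0,0],"twist": 0,"claw": 0.3}]}}

```text
time_s: 7.23
position: [0.5112, -0.1147, 0.1159]
orientation: [-89.9, 0.2, 4.0]
ft_force: [-3.8, -0.5, 5.5]
opening: 0.386
```

Call:
{"method": "send_rows", "body": {"plan": [{"travel": [0,0,0],"twist": 0,"claw": 0.3},{"travel": [0,-3,0],"twist": 0,"claw": 0.3},{"travel": [0,-3,0],"twist": 0,"claw": 0.3},{"travel": [0,-3,0],"twist": 0,"claw": 0.3},{"travel": [0,0,0],"twist": 0,"claw": 0.3}]}}

```text
time_s: 7.65
position: [0.5118, -0.1148, 0.1256]
orientation: [-90.0, 0.1, 4.0]
ft_force: [-4.1, 1.1, 1.1]
opening: 0.384
```

Call:
{"method": "send_rows", "body": {"plan": [{"travel": [0,-5,0],"twist": 0,"claw": 0.3},{"travel": [0,-5,0],"twist": 0,"claw": 0.3},{"travel": [0,-8,0],"twist": 0,"claw": 0.3},{"travel": [0,-8,0],"twist": 0,"claw": 0.3}]}}

```text
time_s: 7.98
position: [0.5121, -0.115, 0.1522]
orientation: [-90.0, 0.0, 4.0]
ft_force: [-3.8, -0.2, -3.1]
opening: 0.385
```

Call:
{"method": "send_rows", "body": {"plan": [{"travel": [0,-15,0],"twist": 0,"claw": 0.3},{"travel": [0,-20,0],"twist": 0,"claw": 0.3},{"travel": [0,-20,0],"twist": 0,"claw": 0.3},{"travel": [0,-20,0],"twist": 0,"claw": 0.3},{"travel": [0,0,0],"twist": 0,"claw": 0.3},{"travel": [0,0,0],"twist": 0,"claw": 0.3}]}}

```text
time_s: 8.48
position: [0.513, -0.1151, 0.2278]
orientation: [-90.1, -0.2, 4.0]
ft_force: [-0.1, 0.1, -1.6]
opening: 0.384
```

```bash
python3 lean.py; python3 - <<'E'
import cv2,numpy as np
cv2.imwrite('pics/n.png',np.hstack([cv2.resize(cv2.imread('pics/l_side.png')[60:340,130:400],(400,415)),cv2.resize(cv2.imread('pics/l_wrist.png')[:,:],(400,415))]))
E
```

```text
[ 0.51302055 -0.11514975  0.22779964] [-90.11011153  -0.24669061   3.99556565] [-0.11872341  0.11088498 -1.63819502] [0.04559102 0.04064128 0.00290225] 0.38361887060852395
```

View pics/n.png

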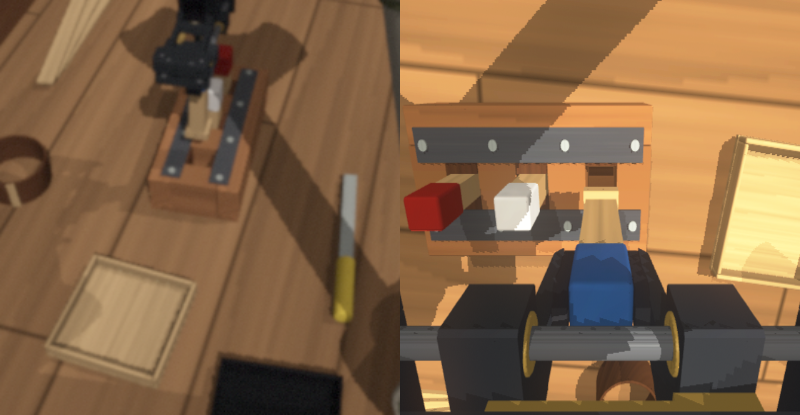

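The peg is fully out of the slot, and red and white are undisturbed. Now I carry it to the tray.

Call:
{"method": "send_rows", "body": {"plan": [{"travel": [6.2,0,33.5],"twist": 0,"claw": 0.3},{"travel": [6.2,0,33.5],"twist": 0,"claw": 0.3},{"travel": [6.2,0,33.5],"twist": 0,"claw": 0.3},{"travel": [6.2,0,33.5],"twist": 0,"claw": 0.3},{"travel": [6.2,0,33.5],"twist": 0,"claw": 0.3},{"travel": [6.2,0,33.5],"twist": 0,"claw": 0.3},{"travel": [6.2,0,33.5],"twist": 0,"claw": 0.3},{"travel": [6.2,0,33.5],"twist": 0,"claw": 0.3}]}}

```text
time_s: 9.3
position: [0.5428, 0.1576, 0.2254]
orientation: [-90.0, 0.1, 4.0]
ft_force: [-0.8, 0.7, -0.8]
opening: 0.381
```

Call:
{"method": "send_rows", "body": {"plan": [{"travel": [0,20,0],"twist": 0,"claw": 0.3},{"travel": [0,20,0],"twist": 0,"claw": 0.3},{"travel": [0,20,0],"twist": 0,"claw": 0.3},{"travel": [0,20,0],"twist": 0,"claw": 0.3},{"travel": [0,0,0],"twist": 0,"claw": 0.3},{"travel": [0,0,0],"twist": 0,"claw": 0.3}]}}

```text
time_s: 9.8
position: [0.5426, 0.1558, 0.1455]
orientation: [-90.0, 0.2, 4.0]
ft_force: [0.2, -0.2, -0.5]
opening: 0.384
```

```bash
python3 lean.py; python3 - <<'E'
import cv2,numpy as np
cv2.imwrite('pics/p.png',np.hstack([cv2.resize(cv2.imread('pics/l_side.png')[170:350,130:310],(400,400)),cv2.resize(cv2.imread('pics/l_wrist.png'),(400,400))]))
E
```

```text
[0.5426392  0.15580322 0.1454734 ] [-89.99622283   0.16208914   3.98706917] [ 0.20771631 -0.23614286 -0.51357559] [-0.02327782  0.01061538  0.00750388] 0.3837423868942999
```

View pics/p.png

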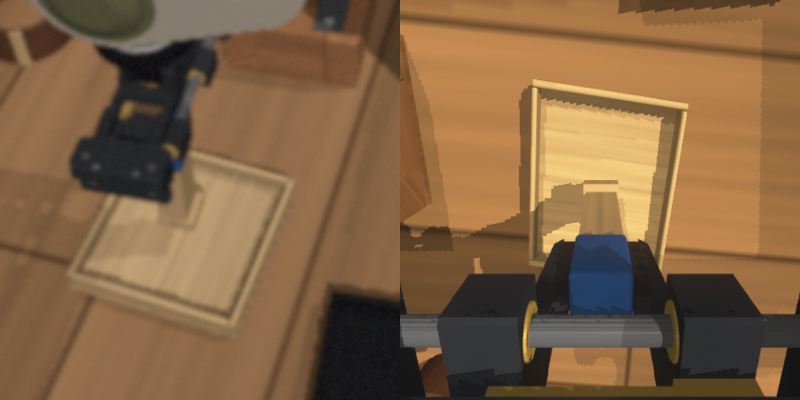

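The peg hangs over the tray with its foot clear of all walls, at about panel (600,185) against walls at 530 and 665. Now I lower it.

Call:
{"method": "send_rows", "body": {"plan": [{"travel": [0,10,0],"twist": 0,"claw": 0.3},{"travel": [0,10,0],"twist": 0,"claw": 0.3},{"travel": [0,7,0],"twist": 0,"claw": 0.3},{"travel": [0,4,0],"twist": 0,"claw": 0.3},{"travel": [0,2,0],"twist": 0,"claw": 0.3},{"travel": [0,0,0],"twist": 0,"claw": 0.3}]}}

```text
time_s: 10.45
position: [0.5428, 0.1558, 0.1129]
orientation: [-90.0, 0.1, 4.0]
ft_force: [0.6, -0.5, -1.0]
opening: 0.379
```

```bash
python3 - <<'E'
from bench import ctrl,vision
from h import *
s=vision.snapshot('wrist');np.savez('wrist.npz',K=s['camera_matrix'],R=s['R'],t=s['t']);cv2.imwrite('pics/w5.png',s['pixels'])
o=ctrl.observe();p=o['position'];print(p,o['ft_force'],o['wrist_torque'])
K,R,t=load('wrist');y=np.radians(4);Rz=np.array([[np.cos(y),-np.sin(y),0],[np.sin(y),np.cos(y),0],[0,0,1]])
im=s['pixels'].copy();g=np.r_[p[:2],p[2]-.103]
for lean,col in((-.1,(0,0,255)),(0,(0,255,0)),(.1,(255,0,255))):
    c,sn=np.cos(lean),np.sin(lean);Ry=np.array([[c,0,sn],[0,1,0],[-sn,0,c]])
    q=[]
    for a in((-.017,-.017,.012),(-.017,.017,.012)):
        X=g+np.array([0,0,.112])+Rz@Ry@(np.array(a)-[0,0,.112]);v=K@(R@X+t);q.append((v[:2]/v[2]).round().astype(int))
    cv2.line(im,tuple(map(int,q[0])),tuple(map(int,q[1])),col,1);print(lean,q)
cv2.imwrite('pics/w6.png',cv2.resize(im[60:340,170:400],None,fx=2,fy=2))
E
```

```text
[0.54303656 0.15585723 0.1133059 ] [-0.88952185 -0.47195901 -0.85662312] [ 0.02801916 -0.00104403  0.01487045]
-0.1 [array([257, 203]), array([306, 203])]
0 [array([257, 190]), array([306, 190])]
0.1 [array([256, 176]), array([307, 176])]
```

View pics/w6.png

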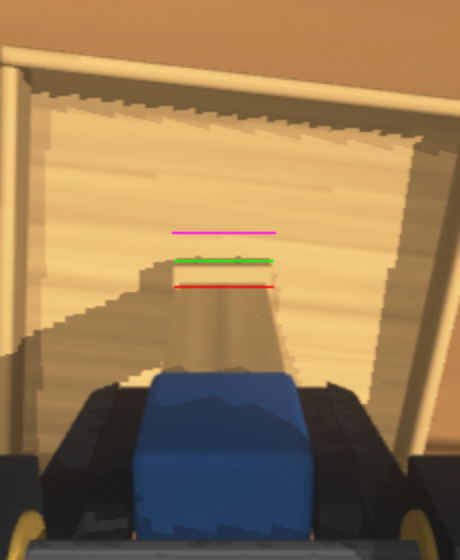

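The foot edge lies on the upright prediction (green), so the peg is essentially vertical. I'll lower it to contact.

Call:
{"method": "send_rows", "body": {"plan": [{"travel": [0,1,0],"twist": 0,"claw": 0.3},{"travel": [0,1,0],"twist": 0,"claw": 0.3},{"travel": [0,1,0],"twist": 0,"claw": 0.3},{"travel": [0,0,0],"twist": 0,"claw": 0.3}]}}

```text
time_s: 10.83
position: [0.543, 0.1559, 0.1104]
orientation: [-90.0, -0.0, 4.0]
ft_force: [0.4, 0.6, -0.1]
opening: 0.382
```

Call:
{"method": "send_rows", "body": {"plan": [{"travel": [0,1,0],"twist": 0,"claw": 0.3},{"travel": [0,1,0],"twist": 0,"claw": 0.3},{"travel": [0,0,0],"twist": 0,"claw": 0.3}]}}

```text
time_s: 11.08
position: [0.543, 0.1558, 0.1083]
orientation: [-90.0, -0.0, 4.0]
ft_force: [0.4, -0.8, -1.2]
opening: 0.385
```

Call:
{"method": "send_rows", "body": {"plan": [{"travel": [0,1,0],"twist": 0,"claw": 0.3},{"travel": [0,1,0],"twist": 0,"claw": 0.3},{"travel": [0,0,0],"twist": 0,"claw": 0.3}]}}

```text
time_s: 11.33
position: [0.5439, 0.1559, 0.1081]
orientation: [-90.0, -0.2, 4.0]
ft_force: [-1.1, -0.0, 11.5]
opening: 0.383
```

Call:
{"method": "send_rows", "body": {"plan": [{"travel": [0,1,0],"twist": 0,"claw": 0.3},{"travel": [0,0,0],"twist": 0,"claw": 0.3}]}}

```text
time_s: 11.5
position: [0.5445, 0.1559, 0.1079]
orientation: [-90.0, -0.3, 4.0]
ft_force: [-1.1, -1.0, 16.5]
opening: 0.384
```

Contact is made at 16 N. I ease off, open, and retract.

Call:
{"method": "send_rows", "body": {"plan": [{"travel": [0,-1,0],"twist": 0,"claw": 0.3},{"travel": [0,-1,0],"twist": 0,"claw": 0.3},{"travel": [0,0,0],"twist": 0,"claw": 0.42},{"travel": [0,0,0],"twist": 0,"claw": 0.5},{"travel": [0,0,0],"twist": 0,"claw": 0.65},{"travel": [0,0,0],"twist": 0,"claw": 0.8},{"travel": [0,0,0],"twist": 0,"claw": 0.8}]}}

```text
time_s: 12.08
position: [0.5429, 0.1558, 0.1073]
orientation: [-90.0, 0.0, 4.0]
ft_force: [0.5, -0.4, 0.9]
opening: 0.7
```

Call:
{"method": "send_rows", "body": {"plan": [{"travel": [0,-8,0],"twist": 0,"claw": 0.8},{"travel": [0,-15,0],"twist": 0,"claw": 0.8},{"travel": [0,-25,0],"twist": 0,"claw": 0.8},{"travel": [0,-25,0],"twist": 0,"claw": 0.8},{"travel": [0,-25,0],"twist": 0,"claw": 0.8},{"travel": [0,0,0],"twist": 0,"claw": 0.8},{"travel": [0,0,0],"twist": 0,"claw": 0.8}]}}

```text
time_s: 12.67
position: [0.5433, 0.1559, 0.2068]
orientation: [-90.0, -0.2, 4.0]
ft_force: [0.8, 0.6, 0.0]
opening: 0.802
```

```bash
python3 lean.py; python3 - <<'E'
import cv2,numpy as np
cv2.imwrite('pics/z.png',np.hstack([cv2.resize(cv2.imread('pics/l_side.png')[60:350,110:400],(400,400)),cv2.resize(cv2.imread('pics/l_wrist.png'),(400,400))]))
E
```

```text
[0.54329592 0.15589481 0.20683329] [-89.99852001  -0.16593466   3.99488207] [0.79155744 0.64318076 0.0425422 ] [-0.03944416  0.01169545  0.00530124] 0.8023912651284054
```

View pics/z.png

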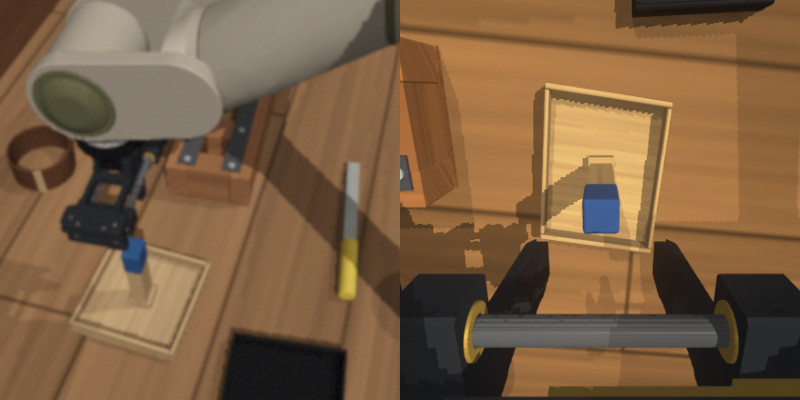

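The peg stands upright near the middle of the pale tray, and the gripper is clear of it. I'm handing in.

```bash
python3 -c "
from bench import workorder;print(workorder.job_done())"
```

```text
the job is handed in; nothing more can be done
None
```

I freed the blue peg, stood it upright in the pale wooden tray, let go and handed the job in at about 13 s. The hand-in gives no verdict.

- **Rocking:** I gripped the head along the row of pegs and rocked it to about ±0.15 rad. That lean is worked out from the tool's travel (about 17 mm each way), not measured directly.
- **Lifting out:** The peg then came up freely, with about 3 N of pull at most in the readings.
- **Setting down:** I lowered it until it touched the tray floor, which peaked at about 16 N, then eased off and opened the gripper.
- **Last pictures:** The peg stands upright near the tray's centre, with the raised gripper clear of it. The red and white pegs looked undisturbed once the blue one was out, but the last pictures did not show them again.
- **Failed along the way:** My first move calls were rejected because rows need every field, so nothing moved. One tray-measuring script also failed, so I took the tray's position from its corners read off the top picture.

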